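# Hang the dip basket on the drain stand

### The job

The two steel rings in the small wire basket have just come out of the cleaning bath. Take the basket by its black grip and hang it up to drain: bring its cross bar level in through the open front of both hooks of the drain stand, under their noses, and let it down behind the lips so that the basket hangs free, upright over the drip tray, with both rings still inside. Let go, and leave the tube cutter, snips and oil bottle where they are.

Things in the scene. Friction and masses are not known exactly. Their poses are not given: they have to be found in the camera images.
- basket: wire basket 90 (x) by 150 (y) by 48 mm high, about 0.36 kg, standing on the bench. Origin: centre of its underside; z up. Over it an upright bail of 8 mm round rod: a leg in the middle of each short side (y = -75, +75 mm) and between them a level cross bar along y, centre line 140 mm above the underside, bare for 33 mm either side of the black grip in its middle. May be hung either way round
- grip (a point): where to hold: middle of the black grip, 16 mm above the bar's centre line, 156 mm above the underside. The grip is a flat-sided block 20 mm thick (x), 50 mm long (y), from 6 mm below to 32 mm above the bar's centre line
- bar (a point): middle of the cross bar, on its centre line, inside the grip, 140 mm above the basket's underside. Axes as the basket's
- drain_stand: steel stand, fixed: drip tray 141 by 170 mm, rim 20 mm high; behind it (+x) two posts (x 72 to 88 mm, 255 mm high; stretcher between them at z 100 to 120) carrying two upright blue hook plates 5 mm thick at y = -42 and +42 mm, open space between them. Origin: centre of the foot, on the bench; z up; the hooks' mouths face -x
- throat (a point): middle of the bar when home in both throats: midway between the plates, stand x -12, y 0, z 200 mm; axes as the stand's. In each plate (stand x, z in mm): throat from x -22 to -2, floor at z 196; in front of it a lip from x -34 to -22, top at z 212; behind x -2 the plate is closed
- mouth (a point): middle of the entry, midway between the plates at the front of the lips: stand x -34, y 0, z 226 mm; axes as the stand's. The mouth is 28 mm high: from the lip's top (z 212) to the underside (z 240) of the nose, which covers lip and throat from x -30 backwards and is 10 mm thick (top z 250)
- ring_large: steel ring 73 mm across, 20 mm high, 0.07 kg, lying loose in one half of the basket. Origin: centre of its underside
- ring_small: steel ring 62 mm across, 14 mm high, 0.07 kg, lying loose in the other half of the basket. Origin: centre of its underside
- tube_cutter: bystander: black tube cutter with yellow knobs, 30 by 104 by 29 mm, lying on the bench; origin under its centre
- oil_bottle: bystander: small white oil bottle with a blue band, 35 mm across, 106 mm high, standing; origin under its centre
- snips: bystander: snips with red grips, 32 by 117 by 9 mm; origin under its centre

How it is judged:
At the end, for the whole second after the job is handed in: The bar rests in both throats behind the lips (middle within 10 mm of home front to back, 18 mm along the bar, 4 mm in height; in line within 0.2 rad); the basket hangs upright within 0.2 rad, at rest, both rings in it (origins within 60 mm of the basket's and above its underside) (x of bar in the frame of throat between -0.01 and 0.01 m and y of bar in the frame of throat between -0.018 and 0.018 m and z of bar in the frame of throat between -0.004 and 0.004 m and angle between the y axis of basket and the y axis of drain_stand, either way round below 0.2 rad and angle between basket's own z axis and vertical below 0.2 rad and distance between each of ring_large, ring_small and basket below 0.06 m and z of each of ring_large, ring_small in the frame of basket above 0 m and linear speed of basket below 0.03 m/s and angular speed of basket below 0.3 rad/s); the robot touches nothing.
It fails at once if a bystander (tube cutter, oil bottle or snips) is moved more than 30 mm (distance of any of tube_cutter, oil_bottle, snips from where it was at the start of the episode above 0.03 m).
It also fails if it takes over 38 s, if anything falls off the work surface, if the arm or the gripper's body presses on something with over 40 N, if the wrist force passes 120 N, or if a joint passes its speed limit or range.

### The arm

A 6-joint arm with a two-finger parallel gripper is mounted at the origin on a cart in front of the work surface, level with it; the furniture and walls round the work are solid. World frame = base frame: x ahead of the robot, y to its left, z up, the work surface at z = 0. Lengths are in m, angles in rad, forces in N, time in s.
With the tool pointing down it reaches from about 0.425 to 1.125 m from the base axis. Payload 14.9 kg.
Tool frame: the origin (TCP) lies on the centre line of the jaws, within the pads' length; the fingertips stand 8 mm ahead of it and the grasp point (between the pads) lies 11 mm behind it; z points along the fingers, y is the line along which they close (so a half turn about z gives the same grasp; the last joint's range is limited). The gripper opens to 91 mm and grips with 3 to 60 N. Pads are 32 mm wide; open, the fingers measure 118 mm over their backs; the gripper's body (76 mm by 178 mm) begins 60 mm behind the grasp point.
Start: joints at [1.171, 0.379, 1.734, -0, 1.028, -0.033], TCP at [0.251, 0.653, 0.222] pointing down, gripper open.
Joint ranges: [-2.77, 2.77], [-0.74, 2.19], [0, 2.66], [-1.06, 4.2], [0.31, 2.87], [-3.08, 3.08]. Speed limits (rad/s): [1.89, 1.89, 2.39, 3.14, 3.14, 3.14].

### API

Orientations are given as a unit quaternion [w, x, y, z].
In Python, from bench import bot, imaging, nets gives the robot as it stands. The module is installed in compiled form; this text tells all that it offers.
- The arm moves only by the shell command python3 -m inch 'ROWS' [FORCE]. ROWS is JSON, a list of rows, each a list of 3 entries, a list of its own where there are three numbers: the turn, a rotation vector about the tool's x, y, z in rad, then the shift along the tool's x, y, z in m, then the finger opening in m, from 0 to 0.0912. In form: [[[rx, ry, rz], [tx, ty, tz], hand], ...]. A call has 1 to 10 rows; each row shifts and turns the commanded pose from where the row before left it, along the tool's axes as they then stand; what a row does not reach is not made up. A row lasts 1/10 s, in which the tool goes at most 50 mm and 8.59 degrees, less where a joint would pass 70% of its speed; a pose out of reach is approached as far as the arm can. A call with a gripper value outside its range is refused whole. The fingers move at their own pace and stop on an object; FORCE is the grip in N (left out, the last holds). Time passes only in rows, so rows that do not move let the fingers close. It gives the time, the measured TCP pose, the force, the opening and the grip force at its end, in the units of the state.
- bot.observe(): the state, without advancing time (a new reading comes with each control period).
- imaging.grab_frame(name): name is "scene" or "top"; returns a dict with "img" (384x512x3 uint8, red, green, blue), "mtx" (3x3 intrinsics, pixels), "k1" (the pictures are not rectified: a ray, as slopes to the right and down, at radius r is drawn at 1 + k1 r^2 times it, then the intrinsics apply), "R" (3x3) and "t" (3): a world point X has camera coordinates R X + t. Camera axes: x right, y down, z forward; pixel columns grow to the right and rows downward; lengths in m; the calibration is good to about 2 mm. A picture is of the moment at which its call begins. There is no depth.
- bot.sign_off(): hands the job in; it is judged then, once.
Trained networks look in a picture, given as the dict that the camera call returned (one of the last four; its "shot" number tells which), for a name from the list of things; names that differ only in an ending like _2 or _b are one class to them, and where a whole thing is asked for, a point or a joint stands for the part that bears it (a point fixed in the world has none). Each returns a list of dicts, best first, with "p" (0 to 1); they miss things now and then, are a little off and sometimes report something else, mostly with a low value. They report only what shows in the picture. A call takes as long as a camera call.
- nets.spot_in(picture, name): "point" ([x, y, z] in m, in world coordinates, good to about 4 mm: the middle of the surface that is visible of it).
- nets.outline_of(picture, name): "pixels" (384x512 bool, what is visible of it).
- nets.pinpoint(picture, name): "point" ([x, y, z] in m, in world coordinates, good to about 4 mm: a listed point, or the origin of a listed thing).
The state is a dict: "time_s": time; "joints": joint angles; "joint_vel": joint speeds; "tau": joint torques, N m; "position": TCP position; "ee_rot": TCP orientation; "force": force on the tool from outside, world axes, zero at the start; "wrist_torque": the same for the moment, N m; "grip_width": finger opening in m; "grip_force": force on a finger pad.
Only numpy, scipy, OpenCV 4.12 (cv2) and the standard library are available. Lean on these libraries where they do the work, as an engineer would, in place of code of your own. Each camera call takes 0.05 s, during which the arm holds its last target. There are 200 camera calls.

## Working session

There is one attempt and no reset: what is moved stays moved. The work goes in short steps, Python scripts to look and compute and a shell command to move; the robot and the scene stay as the last step left them, time stands still between calls to the robot, and variables do not carry over. Pictures are saved under pics/ and viewed, at most 10 in all, crops included, and the job is handed in when it is done.

```bash
mkdir -p pics
cat > h.py <<'E'
from bench import bot, imaging, nets
import numpy as np, cv2
np.set_printoptions(precision=4,suppress=True)
E
python3 - <<'E'
from h import *
ims=[]
for c in ("scene","top"):
    f=imaging.grab_frame(c); ims.append(f["img"])
    cv2.imwrite(f"pics/{c}0.png",f["img"][:,:,::-1])
    for n in ("grip","bar","basket","throat","mouth","drain_stand","ring_large","ring_small","tube_cutter","oil_bottle","snips"):
        r=nets.pinpoint(f,n); print(c,n,[(np.array(a["point"]),round(a["p"],2)) for a in r[:2]])
s=bot.observe(); print(s)
E
```

```text
scene grip [(array([ 0.4679, -0.3369,  0.1583]), 0.62)]
scene bar [(array([ 0.4693, -0.3387,  0.1361]), 0.64), (array([0.5423, 0.1342, 0.1958]), 0.52)]
scene basket [(array([ 0.4629, -0.3396, -0.0012]), 0.64)]
scene throat [(array([0.5414, 0.1323, 0.1963]), 0.91), (array([ 0.493 , -0.3647,  0.0065]), 0.63)]
scene mouth [(array([0.5518, 0.1173, 0.2249]), 0.92)]
scene drain_stand [(array([ 0.5356,  0.1427, -0.0008]), 0.9)]
scene ring_large [(array([ 0.4465, -0.3171,  0.008 ]), 0.66), (array([0.5344, 0.1444, 0.0015]), 0.26)]
scene ring_small [(array([ 0.4951, -0.3669,  0.0052]), 0.53)]
scene tube_cutter [(array([ 0.4407, -0.0965,  0.0022]), 0.94)]
scene oil_bottle [(array([0.5372, 0.1452, 0.0048]), 0.69), (array([ 0.4406, -0.4842,  0.0051]), 0.62)]
scene snips [(array([ 0.5206, -0.4699,  0.0026]), 0.66)]
top grip [(array([ 0.4655, -0.3337,  0.1539]), 0.89)]
top bar [(array([ 0.4672, -0.3409,  0.1361]), 0.73)]
top basket [(array([ 0.4687, -0.3364, -0.0018]), 0.9), (array([ 0.4949, -0.3624,  0.0078]), 0.74)]
top throat [(array([0.5371, 0.1344, 0.2035]), 0.8)]
top mouth [(array([0.5555, 0.
[... 207 characters left out ...]
7]), 0.94)]
top oil_bottle [(array([ 0.4408, -0.4827, -0.0006]), 0.73), (array([0.5529, 0.1151, 0.2238]), 0.39)]
top snips [(array([ 0.5207, -0.4709,  0.0034]), 0.74), (array([0.5408, 0.1284, 0.2026]), 0.68)]
{'time_s': 1.2, 'joints': array([ 1.1707,  0.3789,  1.7342, -0.    ,  1.0285, -0.0333]), 'joint_vel': array([-0.0002,  0.0001, -0.0003, -0.0003, -0.0012, -0.0005]), 'tau': array([  0.004 , -76.3685, -43.4758,   0.0653,   0.0389,   0.    ]), 'position': array([0.251 , 0.6534, 0.2219]), 'ee_rot': array([ 0.    ,  0.1824,  0.9832, -0.    ]), 'force': array([-0.6926,  0.1492, -0.0431]), 'wrist_torque': array([ 0.0177,  0.1079, -0.0392]), 'grip_force': 0.0, 'grip_width': 0.09125849889193492}
```

Run:
```python
import cv2,numpy as np
a=cv2.imread("pics/scene0.png");b=cv2.imread("pics/top0.png")
cv2.imwrite("pics/s.png",cv2.resize(a,(800,600),interpolation=3));cv2.imwrite("pics/t.png",cv2.resize(b,(800,600),interpolation=3))
```

```text
(no output)
```

View pics/s.png

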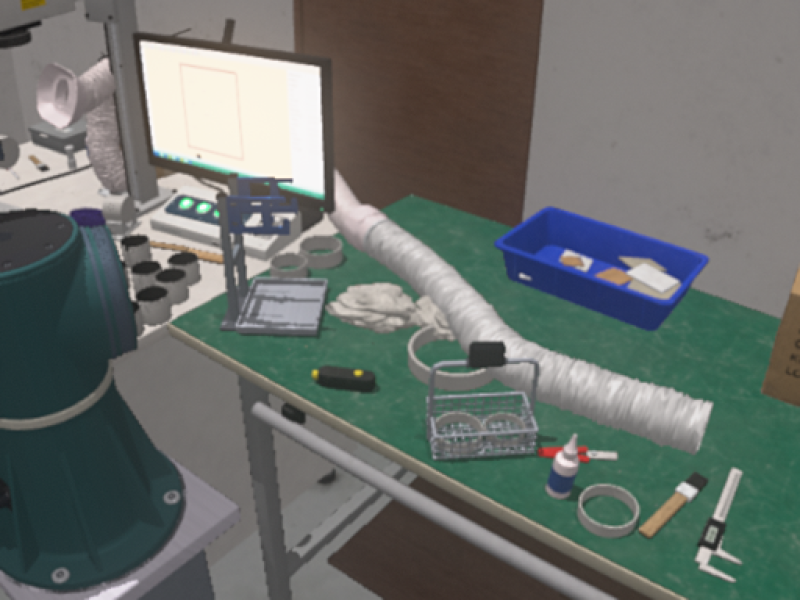

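View pics/t.png

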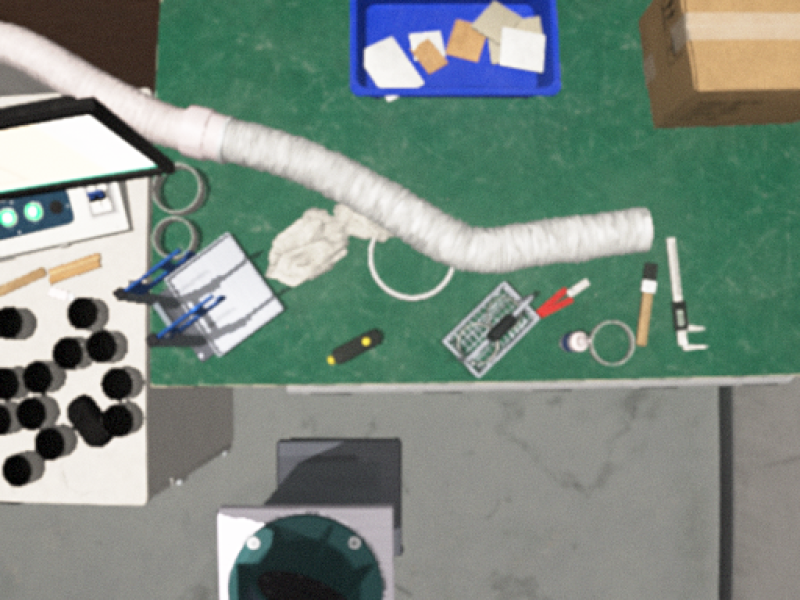

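The scene picture shows the stand (250,250) with its blue hooks near the monitor, and the basket (483,400) with its grip at (487,353). In the top view the basket's long axis runs from lower-left to upper-right at (490,335). The stand's mouths face right and up, with the plates at (160,275) and (190,320). I'll now fit yaw and position by silhouette.

```bash
cat >> h.py <<'E'
from scipy.optimize import minimize
def proj(f,X):
    c=np.asarray(X)@np.array(f["R"]).T+np.array(f["t"]); s=c[:,:2]/c[:,2:]
    s=s*(1+f["k1"]*(s**2).sum(1,keepdims=True)); K=np.array(f["mtx"])
    return s@K[:2,:2].T+K[:2,2]
def box(x0,x1,y0,y1,z0,z1): return np.array([[x,y,z] for x in(x0,x1) for y in(y0,y1) for z in(z0,z1)])/1000
def world(p,B):
    c,s=np.cos(p[2]),np.sin(p[2]); return B@np.array([[c,-s,0],[s,c,0],[0,0,1]]).T+[p[0],p[1],p[3] if len(p)>3 else 0]
BASK=[box(-45,45,-75,75,0,48),box(-4,4,-79,-71,0,144),box(-4,4,71,79,0,144),box(-4,4,-75,75,136,144),box(-10,10,-25,25,134,172)]
GRIP=[BASK[4]]
PL=lambda y:[box(-34,88,y-2.5,y+2.5,180,196),box(-30,88,y-2.5,y+2.5,240,250),box(-2,88,y-2.5,y+2.5,180,250),box(-34,-22,y-2.5,y+2.5,180,212)]
STAND=[box(-70.5,70.5,-85,85,0,20)]+[box(72,88,y-8,y+8,0,255) for y in(-42,42)]+[box(72,88,-42,42,100,120)]+PL(-42)+PL(42)
S=4
def sil(f,p,boxes):
    m=np.zeros((384*S,512*S),np.uint8)
    for B in boxes:
        q=proj(f,world(p,B)); h=cv2.convexHull((q*S+S/2).astype(np.float32)).astype(np.int32); cv2.fillConvexPoly(m,h,255)
    return cv2.resize(m,(512,384),interpolation=cv2.INTER_AREA)/255.
def fit(fm,boxes,p0,close=True):
    T=[]
    for f,m in fm:
        m=np.array(m,np.uint8)
        if close: m=cv2.morphologyEx(m,cv2.MORPH_CLOSE,np.ones((5,5)))
        T.append((f,m.astype(float)))
    def cost(d):
        p=np.array(p0)+np.array(d)*[.01,.01,.1,.01][:len(d)]
        return sum(1-np.minimum(a,m).sum()/np.maximum(a,m).sum() for f,m in T for a in[sil(f,p,boxes)])/len(T)
    n=len(p0); best=minimize(cost,np.zeros(n),method="Nelder-Mead",options=dict(initial_simplex=np.vstack([np.zeros(n),np.eye(n)*1.5])-.3,maxiter=150))
    return np.array(p0)+best.x*np.array([.01,.01,.1,.01])[:n],best.fun
E
python3 - <<'E'
from h import *
F={c:imaging.grab_frame(c) for c in("scene","top")}
M={(c,n):(nets.outline_of(F[c],n) or [None])[0] for c in F for n in("basket","drain_stand","grip")}
print({k:(v and (v["p"],v["pixels"].sum())) for k,v in M.items()})
P={}
for n,B,p0 in(("basket",BASK,[.467,-.337,np.deg2rad(-52)]),("drain_stand",STAND,[.536,.145,np.deg2rad(124)])):
    for cs in(("top",),("scene",),("top","scene")):
        fm=[(F[c],M[c,n]["pixels"]) for c in cs if M[c,n]]
        if not fm: continue
        p,e=fit(fm,B,p0); print(n,cs,p[:2],np.rad2deg(p[2]),e)
    P[n]=p
p=P["drain_stand"]
for k,q in(("throat",[-.012,0,.2]),("mouth",[-.034,0,.226])): print(k,world(p,np.array([q])))
img=F["top"]["img"][:,:,::-1].copy(); im2=F["scene"]["img"][:,:,::-1].copy()
out=[]
for f,(x,y,w,h) in((F["top"],(70,140,300,110)),(F["scene"],(120,90,240,220))):
    im=cv2.resize(f["img"][:,:,::-1],None,fx=3,fy=3,interpolation=3)
    for n,B in(("basket",BASK),("drain_stand",STAND)):
        for b in B:
            q=(proj(f,world(P[n],b))*3+1).astype(int)
            for i in range(8):
                for j in(1,2,4):
                    if i^j>i: cv2.line(im,tuple(map(int,q[i])),tuple(map(int,q[i^j])),(0,255,255),1)
    out.append(im[y*3:(y+h)*3,x*3:(x+w)*3])
cv2.imwrite("pics/o.png",cv2.resize(out[1],(600,550))); cv2.imwrite("pics/o2.png",cv2.resize(out[0],(800,293)))
E
```

```text
{('scene', 'basket'): (0.96, np.int64(2379)), ('scene', 'drain_stand'): (0.67, np.int64(4018)), ('scene', 'grip'): (0.84, np.int64(2185)), ('top', 'basket'): (0.94, np.int64(1285)), ('top', 'drain_stand'): (0.83, np.int64(4711)), ('top', 'grip'): (0.75, np.int64(1134))}
basket ('top',) [ 0.4662 -0.3364] -136.63626361481815 0.2620701407190672
basket ('scene',) [ 0.4671 -0.3363] 42.48566358758952 0.34963203967802337
basket ('top', 'scene') [ 0.5032 -0.3419] -46.059214680791506 0.6388261935545451
drain_stand ('top',) [0.5354 0.1421] 125.69359838254314 0.08658342748344605
drain_stand ('scene',) [0.5351 0.1442] 126.85969645806584 0.12873636649980502
drain_stand ('top', 'scene') [0.5354 0.143 ] 125.96182919784313 0.1093065978457633
throat [[0.5425 0.1333 0.2   ]]
mouth [[0.5554 0.1155 0.226 ]]
```

View pics/o2.png

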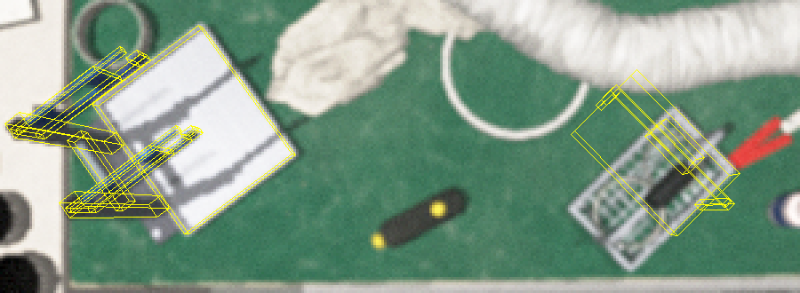

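```bash
cat >> h.py <<'E'
from scipy.spatial.transform import Rotation as Ro
def plan(tgt,yawdeg):
    s=bot.observe(); w=s["ee_rot"]; R=Ro.from_quat([w[1],w[2],w[3],w[0]]); d=np.array(tgt)-s["position"]
    y=R.apply([0,1,0]); cur=np.rad2deg(np.arctan2(y[1],y[0])); dy=(yawdeg-cur+180)%360-180
    tw=Ro.from_euler("z",yawdeg+0,degrees=True).as_matrix()@np.array([[0,1,0],[1,0,0],[0,0,-1]]).T
    # tool y at yawdeg, z down
    Y=np.array([np.cos(np.deg2rad(yawdeg)),np.sin(np.deg2rad(yawdeg)),0]);Z=np.array([0,0,-1.]);T=np.c_[np.cross(Y,Z),Y,Z]
    print("t",s["time_s"],"pos",s["position"],"yaw",cur,"F",s["force"],"w",s["grip_width"])
    print("turn rotvec",(R.inv()*Ro.from_matrix(T)).as_rotvec(),"deg",dy,"shift now-axes",R.inv().apply(d),"shift goal-axes",T.T@d,"|d|",np.linalg.norm(d))
E
python3 -m inch '[[[0,0,0],[0,0,-0.045],0.0912],[[0,0,0],[0,0,-0.045],0.0912],[[0,0,0],[-0.01,-0.007,-0.04],0.0912],[[0,0,0],[-0.036,-0.026,0],0.0912],[[0,0,0],[-0.036,-0.026,0],0.0912],[[0,0,0],[-0.036,-0.026,0],0.0912],[[0,0,0],[-0.036,-0.026,0],0.0912],[[0,0,0],[-0.036,-0.026,0],0.0912],[[0,0,0],[-0.036,-0.026,0],0.0912],[[0,0,0],[-0.036,-0.026,0],0.0912]]'
python3 -m inch '[[[0,0,0],[-0.036,-0.026,0],0.0912],[[0,0,0],[-0.036,-0.026,0],0.0912],[[0,0,0],[-0.036,-0.026,0],0.0912],[[0,0,0],[-0.036,-0.026,0],0.0912],[[0,0,0.1],[-0.036,-0.026,0],0.0912],[[0,0,0.1],[0,0,0],0.0912],[[0,0,0.1],[0,0,0],0.0912],[[0,0,0.1],[0,0,0],0.0912],[[0,0,0.054],[0,0,0],0.0912]]'
python3 - <<'E'
from h import *
plan([.4666,-.3364,.30],43)
E
```

```text
time_s: 2.6
position: [0.4285, 0.3815, 0.3522]
ee_rot: [0.0, 0.182, 0.983, 0.0]
force: [0.5, -0.0, -0.4]
grip_width: 0.0913
grip_force: 0.0
time_s: 3.5
position: [0.5493, 0.197, 0.352]
ee_rot: [0.0, 0.401, 0.916, 0.0]
force: [-0.2, -0.3, -0.1]
grip_width: 0.0911
grip_force: 0.0
t 3.5 pos [0.5493 0.197  0.352 ] yaw 42.72686083826401 F [-0.2213 -0.2964 -0.0718] w 0.0910759986207045
turn rotvec [ 0.0001  0.     -0.0048] deg 0.2731391617359975 shift now-axes [-0.3357 -0.4226  0.0519] shift goal-axes [-0.3337 -0.4242  0.052 ] |d| 0.5422363237770308
```

```bash
python3 - <<'E'
from h import *
F={c:imaging.grab_frame(c) for c in("scene","top")}
for c in F:
    print(c,[np.array(a["point"]) for n in("grip","bar") for a in nets.pinpoint(F[c],n)[:1]])
M={c:nets.outline_of(F[c],"basket")[0]["pixels"] for c in F}
for cs in(("top",),("scene",),("top","scene")):
    p,e=fit([(F[c],M[c]) for c in cs],BASK,[.467,-.337,np.deg2rad(42)]); print(cs,p[:2],np.rad2deg(p[2]),e)
E
python3 -m inch '[[[0,0,0],[-0.028,-0.0353,0],0.0912],[[0,0,0],[-0.028,-0.0353,0],0.0912],[[0,0,0],[-0.028,-0.0353,0],0.0912],[[0,0,0],[-0.028,-0.0353,0],0.0912],[[0,0,0],[-0.028,-0.0353,0],0.0912],[[0,0,0],[-0.028,-0.0353,0],0.0912],[[0,0,0],[-0.028,-0.0353,0.01],0.0912],[[0,0,0],[-0.028,-0.0353,0.01],0.0912],[[0,0,0],[-0.028,-0.0353,0.01],0.0912],[[0,0,0],[-0.028,-0.0353,0.01],0.0912]]'
```

```text
scene [array([ 0.4668, -0.3359,  0.1549]), array([ 0.4675, -0.3381,  0.1372])]
top [array([ 0.4656, -0.3358,  0.1552]), array([ 0.4681, -0.3387,  0.1377])]
('top',) [ 0.4655 -0.3364] 43.17016329078213 0.41567622480485555
('scene',) [ 0.4679 -0.3361] 43.70753349596645 0.3513653671433967
('top', 'scene') [ 0.4658 -0.3365] 42.73556913474811 0.38588334968388543
time_s: 4.9
position: [0.4813, -0.2502, 0.3118]
ee_rot: [0.0, 0.399, 0.917, -0.0]
force: [0.6, -0.2, 0.9]
grip_width: 0.0909
grip_force: 0.0
```

Grip at (0.4667, -0.3364), yaw 43°.

Run:
```python
from h import *
plan([.4667,-.3365,.145],43)
```

```text
t 4.9 pos [ 0.4813 -0.2502  0.3118] yaw 43.0053483547298 F [ 0.5759 -0.2002  0.8599] w 0.09088217709498274
turn rotvec [0.0002 0.0006 0.0001] deg -0.005348354729790117 shift now-axes [-0.0531 -0.0696  0.1668] shift goal-axes [-0.0532 -0.0695  0.1668] |d| 0.18838867161550046
```

```bash
python3 -m inch '[[[0,0,0],[-0.018,-0.0235,0],0.0912],[[0,0,0],[-0.018,-0.0235,0],0.0912],[[0,0,0],[-0.017,-0.0225,0],0.0912],[[0,0,0],[0,0,0.03],0.0912],[[0,0,0],[0,0,0.03],0.0912],[[0,0,0],[0,0,0],0.0912]]'
python3 - <<'E'
from h import *
plan([.4667,-.3365,.145],43)
E
```

```text
time_s: 5.5
position: [0.4654, -0.3335, 0.2485]
ee_rot: [-0.003, 0.399, 0.917, 0.001]
force: [-1.0, 0.7, -0.7]
grip_width: 0.0912
grip_force: 0.0
t 5.5 pos [ 0.4654 -0.3335  0.2485] yaw 42.97770600224041 F [-1.008   0.6974 -0.7331] w 0.09116769236098295
turn rotvec [-0.0009 -0.0056 -0.0004] deg 0.022293997759589956 shift now-axes [-0.0037 -0.001   0.1035] shift goal-axes [-0.0031 -0.0011  0.1035] |d| 0.103522985593574
```

```bash
python3 -m inch '[[[0,0,0],[-0.003,-0.001,0.025],0.0912],[[0,0,0],[0,0,0.025],0.0912],[[0,0,0],[0,0,0.025],0.0912],[[0,0,0],[0,0,0.02],0.0912],[[0,0,0],[0,0,0.0085],0.0912],[[0,0,0],[0,0,0],0.06]]' 30
python3 - <<'E'
from h import *
plan([.4667,-.3365,.145],43)
E
```

```text
time_s: 6.1
position: [0.4685, -0.3373, 0.1486]
ee_rot: [-0.0, 0.399, 0.917, 0.0]
force: [-0.4, -0.1, 0.9]
grip_width: 0.086
grip_force: 0.0
t 6.1 pos [ 0.4685 -0.3373  0.1486] yaw 42.9960716715587 F [-0.4366 -0.1339  0.8951] w 0.08603444829722834
turn rotvec [-0.0001 -0.0007 -0.0001] deg 0.003928328441304529 shift now-axes [ 0.0018 -0.0008  0.0036] shift goal-axes [ 0.0018 -0.0008  0.0036] |d| 0.004135014737464762
```

```bash
python3 -m inch '[[[0,0,0],[0.001,-0.001,0.0025],0.05],[[0,0,0],[0,0,0],0.035],[[0,0,0],[0,0,0],0.026],[[0,0,0],[0,0,0],0.015],[[0,0,0],[0,0,0],0.01],[[0,0,0],[0,0,0],0.01],[[0,0,0],[0,0,0],0.01],[[0,0,0],[0,0,0],0.01]]' 30
python3 - <<'E'
from h import *
plan([.4667,-.3365,.145],43)
E
```

```text
time_s: 6.9
position: [0.467, -0.3373, 0.1459]
ee_rot: [-0.0, 0.399, 0.917, 0.0]
force: [-0.1, -0.3, 0.2]
grip_width: 0.0223
grip_force: 0.0
t 6.9 pos [ 0.467  -0.3373  0.1459] yaw 42.97086089509777 F [-0.0582 -0.2999  0.2438] w 0.022250820961499662
turn rotvec [-0.     -0.0001 -0.0005] deg 0.029139104902242252 shift now-axes [0.0008 0.0003 0.0009] shift goal-axes [0.0008 0.0003 0.0009] |d| 0.0012601039055633388
```

```bash
python3 -m inch '[[[0,0,0],[0,0,0],0.01],[[0,0,0],[0,0,0],0.01],[[0,0,0],[0,0,0],0.01],[[0,0,0],[0,0,-0.004],0.01],[[0,0,0],[0,0,-0.01],0.01],[[0,0,0],[0,0,-0.015],0.01],[[0,0,0],[0,0,-0.018],0.01],[[0,0,0],[0,0,-0.018],0.01],[[0,0,0],[0,0,-0.015],0.01],[[0,0,0],[0,0,-0.005],0.01]]' 30
python3 - <<'E'
from h import *
p=[.5354,.143,np.deg2rad(126)]
q=world(p,np.array([[-.13,0,.235]]))[0]; print(q)
plan(q,126)
E
```

```text
time_s: 7.9
position: [0.4676, -0.3378, 0.2334]
ee_rot: [0.001, 0.399, 0.917, -0.0]
force: [0.5, 0.1, -5.6]
grip_width: 0.0195
grip_force: 30.0
[0.6118 0.0378 0.235 ]
t 7.9 pos [ 0.4676 -0.3378  0.2334] yaw 42.971208792037416 F [ 0.5472  0.0838 -5.6068] w 0.0195317150868571
turn rotvec [-0.0017  0.0027 -1.4491] deg 83.02879120796257 shift now-axes [ 0.1766  0.3615 -0.002 ] shift goal-axes [-0.3374  0.2191 -0.0016] |d| 0.40235280293303594
```

```bash
python3 -m inch '[[[0,0,0],[0.004,0.008,0],0.01],[[0,0,0],[0.009,0.018,0],0.01],[[0,0,0],[0.013,0.0266,0],0.01],[[0,0,0],[0.0147,0.0302,0],0.01],[[0,0,0],[0.0147,0.0302,0],0.01],[[0,0,0],[0.0147,0.0302,0],0.01],[[0,0,0],[0.0147,0.0302,0],0.01],[[0,0,0],[0.0147,0.0302,0],0.01],[[0,0,0],[0.0147,0.0302,0],0.01],[[0,0,0],[0.0147,0.0302,0],0.01]]'
python3 -m inch '[[[0,0,-0.02],[0.0147,0.0302,0],0.01],[[0,0,-0.04],[0.013,0.0266,0],0.01],[[0,0,-0.06],[0.009,0.018,0],0.01],[[0,0,-0.08],[0.004,0.008,0],0.01],[[0,0,-0.1],[0,0,0],0.01],[[0,0,-0.12],[0,0,0],0.01],[[0,0,-0.12],[0,0,0],0.01],[[0,0,-0.12],[0,0,0],0.01],[[0,0,-0.12],[0,0,0],0.01],[[0,0,-0.12],[0,0,0],0.01]]'
python3 -m inch '[[[0,0,-0.12],[0,0,0],0.01],[[0,0,-0.12],[0,0,0],0.01],[[0,0,-0.11],[0,0,0],0.01],[[0,0,-0.09],[0,0,0],0.01],[[0,0,-0.06],[0,0,0],0.01],[[0,0,-0.04],[0,0,0],0.01],[[0,0,0],[0,0,0],0.01],[[0,0,0],[0,0,0],0.01]]'
python3 - <<'E'
from h import *
p=[.5354,.143,np.deg2rad(126)]
F={c:imaging.grab_frame(c) for c in("scene","top")}
for c in F:
    print(c,[(n,np.array(a["point"]),a["p"]) for n in("grip","bar","basket","throat","mouth","ring_large","ring_small") for a in nets.pinpoint(F[c],n)[:1]])
plan(world(p,np.array([[-.13,0,.235]]))[0],126)
cv2.imwrite("pics/a.png",cv2.resize(F["scene"]["img"][60:290,80:380,::-1],(780,598),interpolation=3))
E
```

```text
time_s: 8.9
position: [0.572, -0.061, 0.23]
ee_rot: [-0.001, 0.399, 0.917, -0.0]
force: [0.2, -0.6, -3.7]
grip_width: 0.0197
grip_force: 30.0
time_s: 9.9
position: [0.6016, 0.0246, 0.2298]
ee_rot: [-0.001, -0.042, 0.999, 0.0]
force: [-0.6, 0.1, -4.3]
grip_width: 0.0201
grip_force: 30.0
time_s: 10.7
position: [0.6019, 0.0244, 0.2303]
ee_rot: [-0.001, -0.304, 0.953, 0.0]
force: [0.0, 0.4, -4.8]
grip_width: 0.0198
grip_force: 30.0
scene [('grip', array([0.6008, 0.0266, 0.2405]), 0.86), ('bar', array([0.6024, 0.0243, 0.2208]), 0.82), ('basket', array([0.5964, 0.0211, 0.0832]), 0.82), ('throat', array([0.5426, 0.1339, 0.1983]), 0.98), ('mouth', array([0.5551, 0.1189, 0.2229]), 0.8), ('ring_large', array([0.5772, 0.0058, 0.0901]), 0.52), ('ring_small', array([0.6291, 0.0456, 0.0926]), 0.43)]
top [('grip', array([0.6025, 0.0225, 0.2389]), 0.68), ('bar', array([0.6046, 0.022 , 0.2254]), 0.92), ('basket', array([0.6023, 0.024 , 0.0845]), 0.57), ('ring_large', array([0.5775, 0.0037, 0.0888]), 0.69), ('ring_small', array([0.604 , 0.0241, 0.0839]), 0.25)]
t 11.5 pos [0.6024 0.0241 0.2309] yaw 125.47373943005657 F [ 0.0088  0.0021 -4.578 ] w 0.020023311862445162
turn rotvec [ 0.      0.     -0.0092] deg 0.5262605699434175 shift now-axes [-0.0156  0.0057 -0.0041] shift goal-axes [-0.0157  0.0056 -0.0041] |d| 0.017158067261520776
```

View pics/a.png

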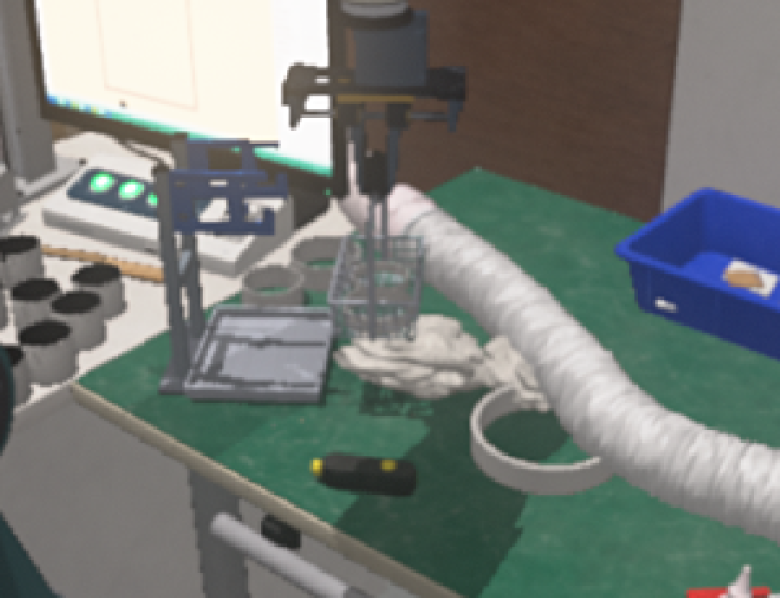

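```bash
python3 -m inch '[[[0,0,-0.009],[-0.004,0.003,-0.0015],0.01],[[0,0,0],[-0.007,0.009,0],0.01],[[0,0,0],[-0.0047,0.015,0],0.01],[[0,0,0],[0,0.016,0],0.01],[[0,0,0],[0,0.014,0],0.01],[[0,0,0],[0,0.01,0],0.01],[[0,0,0],[0,0.005,0],0.01],[[0,0,0],[0,0,0],0.01],[[0,0,0],[0,0,0],0.01]]'
python3 - <<'E'
from h import *
p=[.5354,.143,np.deg2rad(126)]
F={c:imaging.grab_frame(c) for c in("scene","top")}
for c in F:
    print(c,[(n,np.array(a["point"]),a["p"]) for n in("grip","bar","basket","throat","mouth") for a in nets.pinpoint(F[c],n)[:1]])
plan(world(p,np.array([[-.012,0,.232]]))[0],126)
o=[cv2.resize(F["scene"]["img"][100:200,130:263,::-1],(399,300),interpolation=3)]
im=F["top"]["img"][:,:,::-1]; o.append(cv2.resize(im[140:240,70:203],(399,300),interpolation=3))
cv2.imwrite("pics/b.png",np.hstack(o))
E
```

```text
time_s: 12.4
position: [0.573, 0.0914, 0.2326]
ee_rot: [0.0, -0.309, 0.951, -0.0]
force: [1.0, -0.4, -4.1]
grip_width: 0.02
grip_force: 30.0
scene [('grip', array([0.5705, 0.0924, 0.2451]), 0.73), ('bar', array([0.5723, 0.0906, 0.2211]), 0.7), ('basket', array([0.5661, 0.0898, 0.0872]), 0.8), ('throat', array([0.5422, 0.134 , 0.202 ]), 0.88), ('mouth', array([0.5555, 0.1168, 0.2242]), 0.6)]
top [('grip', array([0.571 , 0.0899, 0.2415]), 0.91), ('bar', array([0.5763, 0.0877, 0.225 ]), 0.87), ('basket', array([0.5737, 0.0881, 0.0845]), 0.95), ('throat', array([0.5365, 0.1325, 0.2038]), 0.73), ('mouth', array([0.5529, 0.1149, 0.2276]), 0.78)]
t 13.0 pos [0.5729 0.0915 0.2324] yaw 125.99051469990675 F [-0.3067 -0.2346 -4.2505] w 0.01957787780410602
turn rotvec [-0.     -0.     -0.0002] deg 0.009485300093245996 shift now-axes [0.     0.0517 0.0004] shift goal-axes [0.     0.0517 0.0004] |d| 0.05168738382697564
```

View pics/b.png

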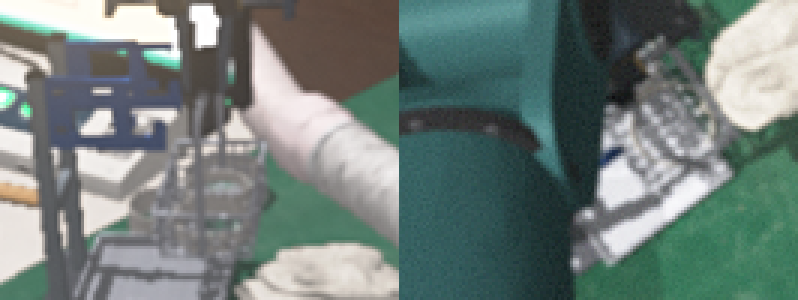

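The picture shows the basket level in the grip just in front of the hook mouths (scene crop, about (165,120)). I'll go in and watch the force.

```bash
python3 -m inch '[[[0,0,0],[0,0.004,0],0.01],[[0,0,0],[0,0.008,0],0.01],[[0,0,0],[0,0.008,0],0.01],[[0,0,0],[0,0.008,0],0.01],[[0,0,0],[0,0.008,0],0.01],[[0,0,0],[0,0.008,0],0.01],[[0,0,0],[0,0.005,0],0.01],[[0,0,0],[0,0.0025,0],0.01],[[0,0,0],[0,0,0],0.01],[[0,0,0],[0,0,0],0.01]]'
python3 - <<'E'
from h import *
p=[.5354,.143,np.deg2rad(126)]
F=imaging.grab_frame("scene")
print([(n,np.array(a["point"]),a["p"]) for n in("grip","bar","throat") for a in nets.pinpoint(F,n)[:1]])
plan(world(p,np.array([[-.012,0,.232]]))[0],126)
print(bot.observe()["wrist_torque"])
E
```

```text
time_s: 14.0
position: [0.5427, 0.1331, 0.2325]
ee_rot: [0.0, -0.309, 0.951, -0.0]
force: [-0.0, -0.6, -4.6]
grip_width: 0.0199
grip_force: 30.0
[('grip', array([0.5418, 0.1342, 0.2432]), 0.7), ('bar', array([0.5467, 0.1306, 0.2231]), 0.77), ('throat', array([0.5429, 0.1319, 0.1976]), 0.56)]
t 14.2 pos [0.5427 0.133  0.2324] yaw 125.97847192970966 F [ 0.3035 -0.0371 -4.0489] w 0.01976730810647485
turn rotvec [-0.0001  0.     -0.0004] deg 0.021528070290344203 shift now-axes [0.0001 0.0004 0.0004] shift goal-axes [0.0001 0.0004 0.0004] |d| 0.0005775808004267589
[0.0598 0.0712 0.0017]
```

Now down: about 26 mm to the floor; first 20 mm.

```bash
python3 -m inch '[[[0,0,0],[0,0,0.003],0.01],[[0,0,0],[0,0,0.004],0.01],[[0,0,0],[0,0,0.004],0.01],[[0,0,0],[0,0,0.004],0.01],[[0,0,0],[0,0,0.003],0.01],[[0,0,0],[0,0,0.002],0.01],[[0,0,0],[0,0,0],0.01],[[0,0,0],[0,0,0],0.01]]' 30
python3 - <<'E'
from h import *
print(bot.observe()["wrist_torque"])
E
python3 -m inch '[[[0,0,0],[0,0,0.002],0.01],[[0,0,0],[0,0,0.0015],0.01],[[0,0,0],[0,0,0],0.01],[[0,0,0],[0,0,0],0.01]]'
```

```text
time_s: 15.0
position: [0.5426, 0.1333, 0.2125]
ee_rot: [0.0, -0.309, 0.951, -0.0]
force: [-0.3, -0.6, -5.2]
grip_width: 0.0201
grip_force: 30.0
[ 0.0718 -0.006   0.0218]
time_s: 15.4
position: [0.5426, 0.1332, 0.2089]
ee_rot: [-0.0, -0.309, 0.951, 0.0]
force: [-0.3, 0.7, -4.3]
grip_width: 0.0197
grip_force: 30.0
```

```bash
python3 -m inch '[[[0,0,0],[0,0,0.001],0.01],[[0,0,0],[0,0,0.001],0.01],[[0,0,0],[0,0,0],0.01],[[0,0,0],[0,0,0],0.01]]'
python3 -m inch '[[[0,0,0],[0,0,0.001],0.01],[[0,0,0],[0,0,0],0.01],[[0,0,0],[0,0,0],0.01]]'
```

```text
time_s: 15.8
position: [0.5426, 0.1332, 0.2069]
ee_rot: [-0.0, -0.309, 0.951, 0.0]
force: [-0.6, 0.6, -3.9]
grip_width: 0.02
grip_force: 30.0
time_s: 16.1
position: [0.5427, 0.1332, 0.2061]
ee_rot: [0.0, -0.309, 0.951, -0.0]
force: [-0.1, 0.3, -1.7]
grip_width: 0.0204
grip_force: 30.0
```

Contact at the expected height (force dropping). A touch more, then check before letting go.

```bash
python3 -m inch '[[[0,0,0],[0,0,0.0006],0.01],[[0,0,0],[0,0,0],0.01],[[0,0,0],[0,0,0],0.01]]'
python3 - <<'E'
from h import *
F=imaging.grab_frame("scene")
print([(n,np.array(a["point"]),a["p"]) for n in("grip","bar","basket","throat") for a in nets.pinpoint(F,n)[:1]])
print(bot.observe()["wrist_torque"])
cv2.imwrite("pics/c.png",cv2.resize(F["img"][90:230,120:300,::-1],(771,600),interpolation=3))
E
```

```text
time_s: 16.4
position: [0.5428, 0.1332, 0.2059]
ee_rot: [0.0, -0.309, 0.951, -0.0]
force: [-2.6, -0.3, 5.5]
grip_width: 0.0199
grip_force: 30.0
[('bar', array([0.5435, 0.1316, 0.1957]), 0.96), ('basket', array([0.5376, 0.1303, 0.0581]), 0.82), ('throat', array([0.5431, 0.1364, 0.1964]), 0.58)]
[-0.0203  0.6429  0.003 ]
```

View pics/c.png

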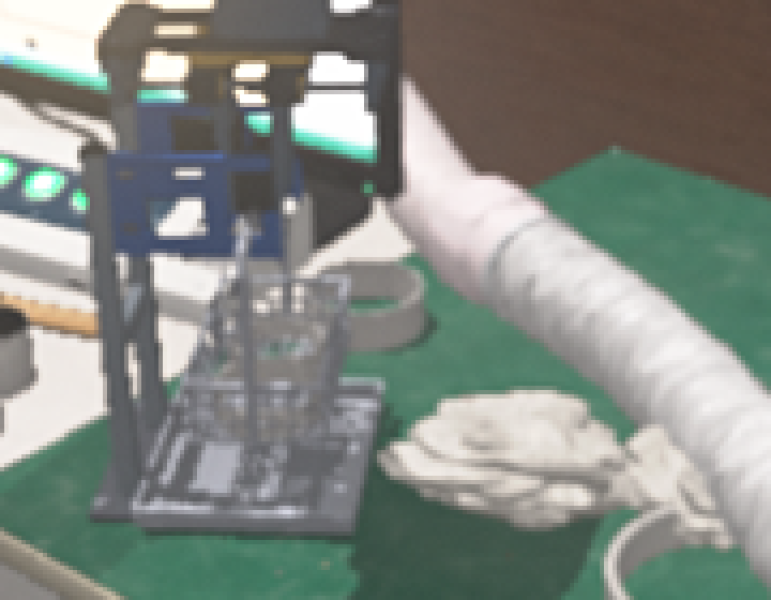

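The bar's near end (245,230) sits in the throat behind the lip. Releasing.

```bash
python3 -m inch '[[[0,0,0],[0,0,-0.0005],0.01],[[0,0,0],[0,0,0],0.024],[[0,0,0],[0,0,0],0.03],[[0,0,0],[0,0,0],0.04],[[0,0,0],[0,0,0],0.06],[[0,0,0],[0,0,0],0.06],[[0,0,0],[0,0,0],0.06],[[0,0,0],[0,0,0],0.06]]'
python3 -m inch '[[[0,0,0],[0,0,-0.005],0.06],[[0,0,0],[0,0,-0.01],0.06],[[0,0,0],[0,0,-0.02],0.06],[[0,0,0],[0,0,-0.03],0.06],[[0,0,0],[0,0,-0.03],0.06],[[0,0,0],[0,0,-0.03],0.06],[[0,0,0],[0,0,-0.02],0.06],[[0,0,0],[0,0,0],0.06],[[0,0,0],[0,0,0],0.06]]'
python3 - <<'E'
from h import *
p=[.5354,.143,np.deg2rad(126)]; R=Ro.from_euler("z",126,degrees=True)
for k in range(2):
    F=imaging.grab_frame("scene")
    print([(n,R.inv().apply(np.array(a["point"])-[p[0],p[1],0]),round(a["p"],2)) for n in("grip","bar","basket","throat","ring_large","ring_small") for a in nets.pinpoint(F,n)[:1]])
cv2.imwrite("pics/d.png",cv2.resize(F["img"][90:230,120:300,::-1],(771,600),interpolation=3))
E
```

```text
time_s: 17.45
position: [0.5426, 0.1332, 0.2058]
ee_rot: [0.0, -0.309, 0.951, 0.0]
force: [-0.2, -0.1, -0.1]
grip_width: 0.0601
grip_force: 0.0
time_s: 18.35
position: [0.5425, 0.1332, 0.3512]
ee_rot: [0.0, -0.309, 0.951, -0.0]
force: [-0.8, 1.4, 0.1]
grip_width: 0.0599
grip_force: 0.0
[('grip', array([-0.0096,  0.0012,  0.2173]), 0.86), ('bar', array([-0.0135, -0.0012,  0.1981]), 0.61), ('basket', array([-0.0118,  0.0054,  0.0574]), 0.83), ('throat', array([-0.013 ,  0.0009,  0.1985]), 0.64), ('ring_large', array([-0.0151,  0.0318,  0.0653]), 0.61), ('ring_small', array([-0.0093, -0.0342,  0.0651]), 0.38)]
[('grip', array([-0.0094,  0.0009,  0.2177]), 0.79), ('bar', array([-0.013 ,  0.0013,  0.1962]), 0.57), ('basket', array([-0.0119,  0.0051,  0.0584]), 0.96), ('throat', array([-0.0123,  0.0051,  0.0591]), 0.59), ('ring_large', array([-0.0136,  0.0335,  0.0666]), 0.6)]
```

View pics/d.png

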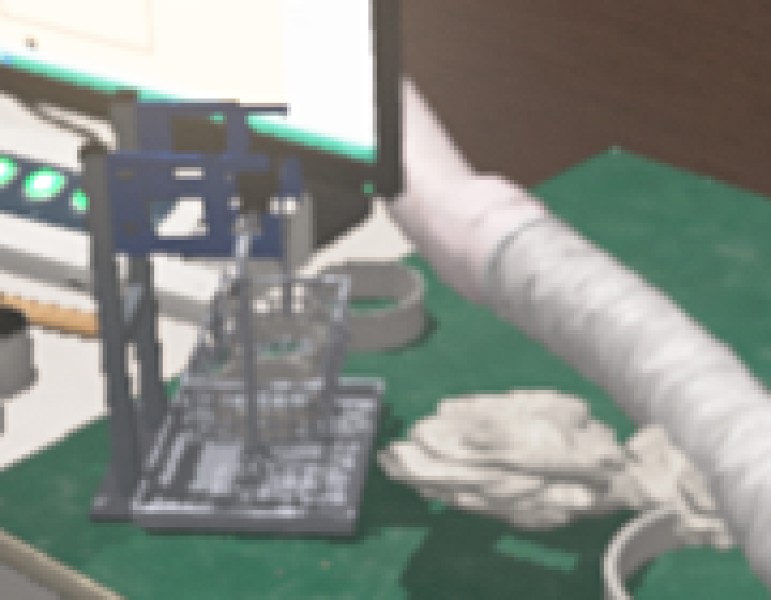

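The basket hangs upright in both throats (bar end at (245,225)) with the rings inside, and the gripper is clear above it. I'll let it rest briefly, then hand in.

```bash
python3 -m inch '[[[0,0,0],[0,0,0],0.06],[[0,0,0],[0,0,0],0.06],[[0,0,0],[0,0,0],0.06],[[0,0,0],[0,0,0],0.06],[[0,0,0],[0,0,0],0.06]]' && python3 -c "
from bench import bot
print(bot.sign_off())"
```

```text
time_s: 19.55
position: [0.5426, 0.1332, 0.3508]
ee_rot: [-0.0, -0.309, 0.951, 0.0]
force: [-0.3, -0.5, 0.4]
grip_width: 0.0602
grip_force: 0.0
the job is handed in; nothing more can be done
None
```

The basket hangs upright in both hooks over the drip tray with both rings inside, the gripper is clear, and the job was handed in at about 19.6 s; the hand-in returned no verdict, and I did not re-measure the bystanders, though no contact with them showed.

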